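# Seat the flow cell and lock its hold-down clamp

## Task

On the flow-cell fixture, gently push the flow cell along its channel, past the drag of the seal, until it is fully home against the port block. Then swing the hold-down clamp's handle over and press it down past its dead point until it rests on its stop and the rubber pad holds the cell. The cell and the clamp are delicate, so never press on either with more than 30 N (about 3 kg), and leave everything else on the bench where it is.

Things in the scene. Friction and masses are not known exactly. Their poses are not given: they have to be found in the camera images.
- fixture: Fixed aluminium base plate, 200 mm (x) by 190 mm (y, -130 to +60) by 12 mm; origin on the bench; x along the channel to the port block, y to the clamp, z up. Channel: centre line y = -85, between two steel rails 54 mm apart, 14 mm high, x = -70 to +95. Hold-down toggle clamp beside it at x = +40, cheeks 75 mm above the bench at most.
- seal (a joint): How far the white seal (22 mm square) is pressed into the grey port block (52 mm wide, 34 mm high) at the channel's far end, m: 0 standing 6 mm out towards the cell, 0.006 flush. The cell pushing it in feels 6 to 13 N in all and it stays in; then the cell meets the block's rigid face and is home. The rigid face is set anew each time, anywhere from x = +60 to +70 of the fixture: find it by feel.
- cell_mid (a point): Centre of the loose flow cell: white block 80 mm long (its x, along the channel) by 50 mm wide by 30 mm high, about 0.3 kg, with a flat top bearing a thin steel strip. It lies flat in the channel, short of the port block. It may be pushed anywhere on its rear end face. It is delicate: 30 N at most.
- handle_pivot (a point): Hinge point of the clamp handle, fixed on the fixture, 65 mm above the bench; its axes are those of the fixture. The handle swings in this frame's y-z plane: up from the pivot when open, over to +y when closed.
- clamp_handle (a joint): Clamp handle angle, rad. The handle's elevation above level is 1.33 minus this: 0 is nearly upright (starts within 0.1 of it); it grows as the handle swings over and down to +y. Stays where left. From about 0.9 it stiffens on the seated cell: 8 to 13 N across the grip's middle takes it over the dead point (1.18); then the spring carries it to the hard stop (1.26). Delicate: 30 N at most.
- handle_grip (a point): Black rubber grip of the clamp handle, 85 mm long (its y, along the handle, away from the pivot), 20 mm wide (its x), 18 mm thick (its z: the face that is pressed, which looks to the channel side when open and up when closed). Origin at its centre, 112.5 mm from the pivot.
- pad: Round rubber pad, 18 mm across, on a sprung spindle (set up to 1 mm higher or lower each time) at the end of the 75 mm clamp bar; origin at the centre of its underside, z away from the cell. The bar is geared to the handle: nearly upright when the handle is open, level over the cell when closed, the pad then on the channel's centre line.
- amber_bottle: Amber bottle, 66 mm across, 160 mm high, bystander; origin at its underside.
- powder_jar: White jar with a cap, 60 mm across, 85 mm high, bystander; origin at its underside.
- beaker: Glass beaker, 64 mm across, 85 mm high, bystander; origin at its underside.
- stopper: Black rubber stopper, up to 36 mm across, 28 mm high, bystander; origin at its underside.
- vial: Glass vial, 26 mm across, 50 mm high, bystander; origin at its underside.
- fitting: Brass plug, 20 mm across, 16 mm high, standing on the base plate, bystander; origin at its underside.
- wrench: Steel wrench lying on the bench, bystander; origin under its middle.
There are look-alikes about, which are no part of the job. What is shaped like the part that bears cell_mid but green or purple is not meant.

How it is judged:
By the outcome, as a careful person would: the job done as asked, in the order asked, and still so for the second after the job is handed in, with the robot touching nothing.
It also fails if it takes over 70 s, if anything falls off the work surface, if the arm or the gripper's body presses on something with over 40 N, if the wrist force passes 120 N, or if a joint passes its speed limit or range.

## Robot

A 7-joint arm with a two-finger parallel gripper is mounted at the origin on the work surface. World frame = base frame: x ahead of the robot, y to its left, z up, the work surface at z = 0. Lengths are in m, angles in rad, forces in N, time in s.
With the tool pointing down it reaches from about 0.4 to 0.85 m from the base axis. Payload 10.4 kg.
Tool frame: the origin (TCP) lies on the centre line of the jaws, within the pads' length; the fingertips stand 14 mm ahead of it and the grasp point (between the pads) lies 5 mm behind it (tip_reach is the z of the fingertips in the tool frame, in m); z points along the fingers, x is the direction in which the jaws open and shut, and the axes are right-handed (so a half turn about z gives the same grasp; the last joint's range is limited). The gripper opens to 87 mm and grips with 3 to 60 N. Pads are 19 mm wide; open, the fingers measure 117 mm over their backs; the gripper's body (75 mm by 190 mm) begins 51 mm behind the grasp point.
Start: joints at [-1.372, 0.332, -0.065, 1.46, 0.022, 1.35, -0.088], TCP at [0.137, 0.61, 0.237] pointing down, gripper open.
Joint ranges: [-2.6, 2.6], [-0.5, 2.12], [-1.47, 1.34], [0.16, 2.42], [-1.27, 4.41], [0.06, 2.06], [-2.6, 2.6]. Speed limits (rad/s): [2.22, 2.22, 2.79, 2.79, 3.14, 3.14, 3.14].

## Interface

Orientations are given as a unit quaternion [x, y, z, w].
In Python, from bench import * gives the robot as it stands.
- The arm moves only by the tool carry_out, never from a script. Its argument "rows" is a list of rows, each a list of 5 numbers: the closure, from -1 (fully open) to 1 (shut), so that 0 is half open, then the shift along the tool's x, y, z in units of 30 mm (1.0 is 30 mm), then the turn about the tool's z in units of 5 degrees (1.0 is 5 degrees). In form: [[jaw, x, y, z, turn], ...]. A call has 1 to 20 rows; each row shifts and turns the pose as measured when the row begins, along the tool's axes as they then stand; what a row does not reach is not made up. A row lasts 1/12 s, in which the tool goes at most 41.7 mm and 7.16 degrees, less where a joint would pass 70% of its speed; a pose out of reach is approached as far as the arm can. A call is refused whole if a number of a shift passes 1 or a number of a turn 1, either way. A call with a gripper value outside its range is refused whole. The fingers move at their own pace and stop on an object; "force" is the grip in N (left out, the last holds). Time passes only in rows, so rows that do not move let the fingers close. It gives the time, the measured TCP pose, the force and the opening at its end, in the units of the state.
- read_state(): the state, without advancing time (a new reading comes with each control period).
- camera(name): name is "side" or "top" or "wrist"; returns the picture (400x640x3 uint8, blue, green, red); there is no depth.
- camera_info(name): a dict with "fx", "fy", "cx", "cy" (pixels), "extrinsics" (4x4, takes a point from camera to world coordinates); the wrist camera has in their place "tool_from_camera" (4x4, takes a point from camera to tool coordinates, whose origin is the TCP and whose axes are the tool frame's). Camera axes: x right, y down, z forward; pixel columns grow to the right and rows downward; lengths in m; the calibration is good to about 2 mm. A picture is of the moment at which its call begins: read the wrist's pose just before it. camera_info takes no time and is no camera call.
- close_job(): hands the job in, once; it reports no verdict.
Trained networks look in the newest picture that a camera, given by its name, has taken for a name from the list of things; names that differ only in an ending like _2 or _b are one class to them, and where a whole thing is asked for, a point or a joint stands for the part that bears it (a point fixed in the world has none). Each returns a list of dicts, best first, with "conf" (0 to 1); they miss things now and then, are a little off and sometimes report something else, mostly with a low value. They report only what shows in the picture. A call takes as long as a camera call. They do not tell look-alikes from the thing itself.
- recognise(query, camera): "box" ([centre column, centre row, width, height] in pixels, round what is visible of it).
- silhouettes(query, camera): "mask" (400x640 bool, what is visible of it) and "box" ([centre column, centre row, width, height] in pixels, round what is visible of it).
- pinpoint(query, camera): "xy" ([column, row] in pixels: a listed point, or the origin of a listed thing).
The state is a dict: "time": time; "joint_positions": joint angles; "joint_vel": joint speeds; "joint_torque": joint torques, N m; "ee_pos": TCP position; "eef_rot": TCP orientation; "ft_force": force on the tool from outside, world axes, zero at the start; "torque": the same for the moment, N m; "width": finger opening in m.
Only numpy, scipy, OpenCV 4.12 (cv2) and the standard library are available. Lean on these libraries where they do the work, as an engineer would, in place of code of your own. Each camera call takes 0.05 s, during which the arm holds its last target. There are 200 camera calls.

## Working session

There is one attempt and no reset: what is moved stays moved. The work goes in short steps, Python scripts to look and compute and a tool call to move; the robot and the scene stay as the last step left them, time stands still between calls to the robot, and variables do not carry over. Pictures are saved under pics/ and viewed, about 8 in all and at most 12, crops included, and the job is handed in when it is done.

Besides the shell and the picture viewer there is one more tool, called after "Request:" in YAML: its name, and indented under it one key for each argument. carry_out: Moves the arm, as the interface text tells. Its arguments: {"type":"object","properties":{"rows":{"type":"array","items":{"type":"array","items":{"type":"number"}}},"force":{"type":"number"}},"required":["rows"]}

```bash
mkdir -p pics; ls; python3 - <<'E'
from bench import *
import cv2,numpy as np
s=read_state();print({k:np.round(v,3) for k,v in s.items()})
for c in ("top","side"):
    im=camera(c);cv2.imwrite(f"pics/{c}0.png",im)
    i=camera_info(c);print(c,i["fx"],i["cx"],i["cy"],np.round(i["extrinsics"],3).tolist())
    for q in ("cell_mid","handle_pivot","handle_grip","pad","seal","fixture"):
        print(q,[(np.round(d["xy"],1).tolist(),round(d["conf"],2)) for d in pinpoint(q,c)[:4]])
print(np.round(camera_info("wrist")["tool_from_camera"],3).tolist())
E
```

```text
pics
{'time': np.float64(0.0), 'joint_positions': array([-1.372,  0.333, -0.065,  1.461,  0.022,  1.35 , -0.089]), 'joint_vel': array([-0.001, -0.   , -0.001,  0.002, -0.001,  0.001,  0.   ]), 'joint_torque': array([-0.0000e+00, -6.2326e+01,  2.4000e-02, -3.8990e+01, -6.1000e-02,
        4.0000e-02,  0.0000e+00]), 'ee_pos': array([0.137, 0.609, 0.236]), 'eef_rot': array([ 0.781,  0.624, -0.001,  0.   ]), 'ft_force': array([1.205, 0.168, 0.304]), 'torque': array([ 0.033,  0.017, -0.006]), 'width': np.float64(0.087)}
top 419.21978171263174 321.2551892978684 200.44692748125783 [[-0.012, -0.986, 0.169, 0.361], [-1.0, 0.011, -0.01, 0.095], [0.008, -0.169, -0.986, 1.332], [0.0, 0.0, 0.0, 1.0]]
cell_mid [([403.6, 266.1], 0.9), ([343.8, 268.9], 0.86), ([381.6, 223.5], 0.56)]
handle_pivot [([346.3, 194.6], 0.77)]
handle_grip [([335.6, 181.7], 0.53)]
pad [([384.3, 192.7], 0.37)]Traceback (most recent call last):
  File "<stdin>", line 8, in <module>
ValueError: it knows: amber_bottle, beaker, cell_mid, fitting, fixture, handle_grip, handle_pivot, pad, powder_jar, stopper, vial, wrench
```

```bash
python3 - <<'E'
from bench import *
import cv2,numpy as np
for c in ("top","side"):
    im=camera(c);cv2.imwrite(f"pics/{c}0.png",im)
    i=camera_info(c);print(c,i["fx"],i["cx"],i["cy"],np.round(i["extrinsics"],3).tolist())
    for q in ("cell_mid","handle_pivot","handle_grip","pad","fixture"):
        print(q,[(np.round(d["xy"],1).tolist(),round(d["conf"],2)) for d in pinpoint(q,c)[:4]])
print(np.round(camera_info("wrist")["tool_from_camera"],3).tolist())
t=cv2.imread("pics/top0.png");cv2.imwrite("pics/topc.png",cv2.resize(t[110:310,250:510],None,fx=3,fy=3,interpolation=cv2.INTER_CUBIC))
E
```

```text
top 419.21978171263174 321.2551892978684 200.44692748125783 [[-0.012, -0.986, 0.169, 0.361], [-1.0, 0.011, -0.01, 0.095], [0.008, -0.169, -0.986, 1.332], [0.0, 0.0, 0.0, 1.0]]
cell_mid [([343.6, 267.8], 0.82), ([380.9, 224.8], 0.79), ([402.1, 154.2], 0.73), ([403.2, 265.8], 0.7)]
handle_pivot [([347.8, 193.9], 0.76)]
handle_grip [([334.8, 181.1], 0.6)]
pad [([383.2, 191.9], 0.48)]
fixture [([356.0, 207.0], 0.74)]
side 440.8525349896355 318.6248110388271 199.85839821331584 [[0.925, -0.285, 0.252, 0.323], [-0.381, -0.683, 0.624, -0.606], [-0.006, -0.673, -0.74, 0.922], [0.0, 0.0, 0.0, 1.0]]
cell_mid [([307.7, 290.3], 0.94), ([263.3, 334.5], 0.73), ([244.7, 275.4], 0.56), ([413.1, 290.9], 0.18)]
handle_pivot [([335.1, 230.9], 0.93)]
handle_grip [([327.1, 193.4], 0.73)]
pad [([345.7, 251.1], 0.39)]
fixture [([322.7, 256.6], 0.83), ([309.5, 289.4], 0.67)]
[[1.0, -0.0, 0.0, -0.001], [0.0, 0.955, 0.296, -0.081], [-0.001, -0.296, 0.955, -0.149], [0.0, 0.0, 0.0, 1.0]]
```

View pics/topc.png

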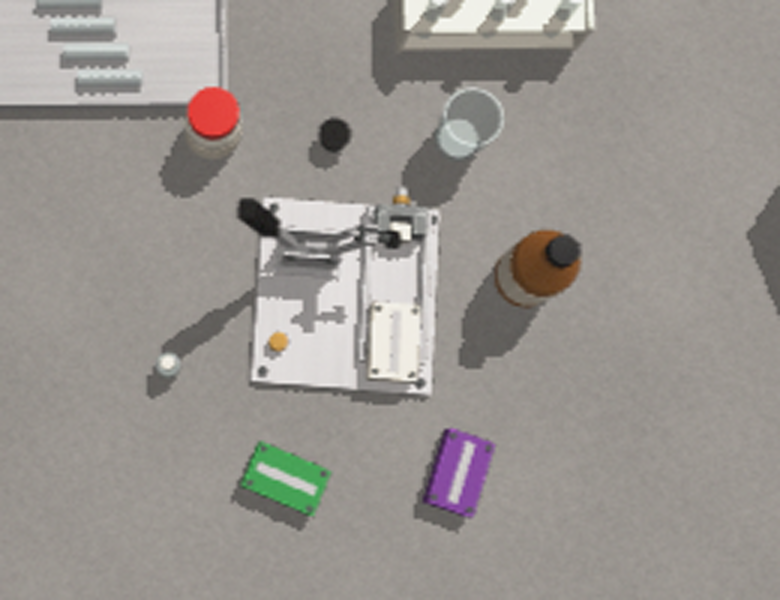

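View pics/side0.png

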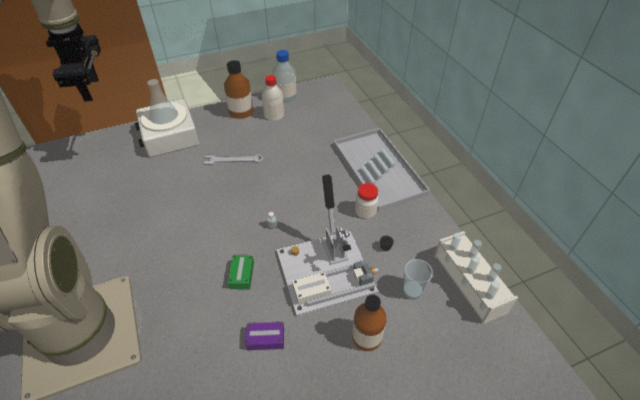

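Top view: the green (344,268) and purple (403,266) blocks are look-alikes. The white block in the channel at (381,224) is the flow cell, and the crop confirms it. The grip is at (335,181), the pivot at (347,194), the bottle at (430,198) and the seal and port block at (384,186).

```bash
cat > h.py <<'E'
from bench import *
import cv2,numpy as np
from scipy.optimize import least_squares
from scipy.spatial.transform import Rotation as R
def ext(c):
    i=camera_info(c)
    if c!="wrist": T=i["extrinsics"]
    else:
        s=read_state();B=np.eye(4);B[:3,:3]=R.from_quat(s["eef_rot"]).as_matrix();B[:3,3]=s["ee_pos"]
        T=B@np.array(i["tool_from_camera"])
    return i,np.array(T)
def ray(c,px,z):
    i,T=ext(c);d=T[:3,:3]@[(px[0]-i["cx"])/i["fx"],(px[1]-i["cy"])/i["fy"],1];o=T[:3,3]
    return o+d*(z-o[2])/d[2]
def proj(c,p):
    i,T=ext(c);q=np.linalg.inv(T)@np.append(p,1);return np.array([i["fx"]*q[0]/q[2]+i["cx"],i["fy"]*q[1]/q[2]+i["cy"]])
def tri(obs):
    return least_squares(lambda p:np.concatenate([proj(c,p)-px for c,px in obs]),[.45,0,.05]).x
E
python3 - <<'E'
from h import *
C=np.array([(265,198),(440,206),(432,395),(251,383)])/3+[250,110]
W=np.array([ray("top",p,.012)[:2] for p in C]);print(W.round(4).tolist())
M=np.array([(100,60),(100,-130),(-100,-130),(-100,60)])/1e3
r=least_squares(lambda v:(M@np.array([[np.cos(v[2]),np.sin(v[2])],[-np.sin(v[2]),np.cos(v[2])]])+v[:2]-W).ravel(),[.4,0,0])
x,y,a=r.x;print("fix",r.x.round(4),r.fun.round(4))
tof=lambda p:np.round((np.array([[np.cos(a),np.sin(a)],[-np.sin(a),np.cos(a)]])@(np.array(p[:2])-[x,y]))*1e3,1)
for n,o in dict(piv=[("top",(347,194)),("side",(335.1,230.9))],grip=[("top",(335.2,181.4)),("side",(327.1,193.4))],pad=[("top",(383.7,192.3)),("side",(345.7,251.1))],cell=[("top",(380.9,224.8)),("side",(307.7,290.3))]).items():
    p=tri(o);print(n,p.round(4),tof(p))
for c in ("top","side"):
    camera(c)
    for q in ("amber_bottle","powder_jar","beaker","stopper","vial","fitting"):
        print(c,q,[(tof(ray(c,d["xy"],0.012 if q=="fitting" else 0)),round(d["conf"],2)) for d in pinpoint(q,c)[:2]])
E
```

```text
[[0.667, 0.0258], [0.6562, -0.1625], [0.4534, -0.1454], [0.4682, 0.0443]]
fix [ 0.564  -0.0245 -0.0787] [ 0.0013  0.0016 -0.0028  0.0005  0.0007 -0.0009  0.0008 -0.0012]
piv [0.6061 0.0017 0.0702] [39.9 29.5]
grip [0.6113 0.0439 0.1648] [41.8 72. ]
pad [ 0.5908 -0.1003  0.1279] [ 32.7 -73.4]
cell [ 0.5006 -0.103   0.0268] [-57.  -83.2]
top amber_bottle [(array([  43.4, -218.3]), 0.57)]
top powder_jar [(array([187.4, 124.5]), 0.87), (array([169. ,  -9.8]), 0.59)]
top beaker [(array([ 184.8, -156. ]), 0.72)]
top stopper [(array([170.9, -13.3]), 0.62)]
top vial [(array([-78.7, 143.4]), 0.47)]
top fitting [(array([-65. ,  35.3]), 0.54)]
side amber_bottle [(array([  25.7, -219.4]), 0.94)]
side powder_jar [(array([171.1, 114. ]), 0.74)]
side beaker [(array([ 181. , -148.3]), 0.94), (array([-53.3, -70.4]), 0.38)]
side stopper [(array([-89.3, 145.7]), 0.71), (array([65.5, 79.2]), 0.39)]
side vial [(array([ 90.2, 216.8]), 0.19)]
side fitting [(array([-58.6,  37.4]), 0.6)]
```

Request:
carry_out:
  rows:
    - [1, -0.6, 1, 0, -0.82]
    - [1, -0.6, 1, 0, -0.82]
    - [1, -0.6, 1, 0, 0]
    - [1, -0.6, 1, 0, 0]
    - [1, -0.6, 1, 0, 0]
    - [1, -0.6, 1, 0, 0]
    - [1, -0.6, 1, 0, 0]
    - [1, -0.6, 1, 0, 0]
    - [1, -0.6, 1, 0, 0]
    - [1, -0.6, 1, 0, 0]
    - [1, -0.9, 0.1, 0, 0]
    - [1, -0.9, 0.1, 0, 0]
    - [1, -0.9, 0.1, 0, 0]
    - [1, -0.9, 0.1, 0, 0]
    - [1, -0.9, 0.1, 0, 0]
    - [1, -0.9, 0.1, 0, 0]
  force: 20

```text
time: 2.88
ee_pos: [0.4364, 0.228, 0.2341]
eef_rot: [0.728, 0.685, 0.001, -0.002]
ft_force: [1.2, 0.6, -0.1]
width: 0.0007
```

Request:
carry_out:
  rows:
    - [1, -0.9, 0.06, 0, 0.2]
    - [1, -0.9, 0.06, 0, 0]
    - [1, -0.9, 0.06, 0, 0]
    - [1, -0.9, 0.06, 0, 0]
    - [1, -0.9, 0.06, 0, 0]
    - [1, -0.9, 0.06, 0, 0]
    - [1, -0.9, 0.06, 0, 0]
    - [1, -0.9, 0.06, 0, 0]
    - [1, -0.9, 0.06, 0, 0]
    - [1, -0.9, 0.06, 0, 0]
    - [1, -0.9, 0.06, 0, 0]
    - [1, -0.7, 0.06, 0, 0]
    - [1, 0, 0, 0, 0]

```text
time: 3.97
ee_pos: [0.4303, -0.1124, 0.235]
eef_rot: [0.737, 0.676, 0.005, -0.001]
ft_force: [-0.6, 0.1, 1.1]
width: 0.0003
```

```bash
python3 - <<'E'
from h import *
s=read_state();print(s["time"],s["ee_pos"].round(4),s["eef_rot"].round(4),s["joint_positions"].round(2))
im=camera("wrist");cv2.imwrite("pics/w1.png",im)
for q in ("cell_mid","handle_pivot","handle_grip","pad","fixture"):
    print(q,[(np.round(d["xy"],1).tolist(),round(d["conf"],2)) for d in pinpoint(q,"wrist")[:4]])
E
```

```text
3.9667 [ 0.4303 -0.1124  0.235 ] [ 0.7372  0.6757  0.0051 -0.0009] [-0.47 -0.12  0.59  1.94  0.06  1.3   1.59]
cell_mid [([420.0, 108.0], 0.97), ([261.6, 127.5], 0.88), ([326.6, 234.0], 0.66)]
handle_pivot []
handle_grip []
pad []
fixture [([391.7, 259.9], 0.61), ([327.6, 234.3], 0.29)]
```

View pics/w1.png

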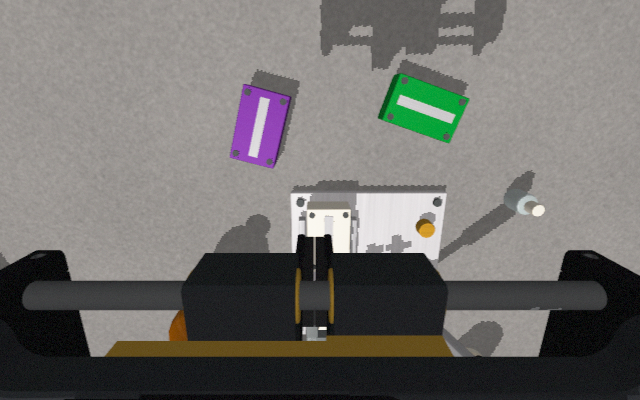

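The wrist picture shows the cell's rear edge at about (329,206), the plate's rear corners at (292,192) and (446,190), and the fitting at (426,228). The look-alikes are behind the fixture.

```bash
python3 - <<'E'
from h import *
x,y,a=.564,-.0245,-.0787
tof=lambda p:np.round((np.array([[np.cos(a),np.sin(a)],[-np.sin(a),np.cos(a)]])@(np.array(p[:2])-[x,y]))*1e3,1)
for n,p,z in [("plateL",(292,192),.012),("plateR",(446,188),.012),("rearbotL",(307,203),.012),("reartopL",(307,209),.042),("rearbotR",(351,202),.012),("reartopR",(351,208),.042),("mid",(326.6,234),.042)]:
    w=ray("wrist",p,z);print(n,w.round(4),tof(w))
s=read_state();print("tcp",tof(s["ee_pos"]), R.from_quat(s["eef_rot"]).as_matrix().round(3).tolist())
E
```

```text
plateL [ 0.4557 -0.1343  0.012 ] [ -99.4 -118. ]
plateR [0.466  0.0509 0.012 ] [-103.6   67.5]
rearbotL [ 0.4711 -0.1175  0.012 ] [ -85.3 -100. ]
reartopL [ 0.4683 -0.1169  0.042 ] [-88.1 -99.7]
rearbotR [ 0.4742 -0.064   0.012 ] [-86.4 -46.5]
reartopR [ 0.4712 -0.0675  0.042 ] [-89.1 -50.1]
mid [ 0.5006 -0.097   0.042 ] [-57.5 -77.3]
tcp [-126.2  -92.8] [[0.08, 0.997, 0.005], [0.997, -0.08, 0.009], [0.009, 0.004, -1.0]]
```

Request:
carry_out:
  rows:
    - [1, 0.2, 0, 0.8, 0]
    - [1, 0.2, 0, 0.8, 0]
    - [1, 0, 0, 0.8, 0]
    - [1, 0, 0, 0.8, 0]
    - [1, 0, 0, 0.8, 0]
    - [1, 0, 0, 0.7, 0]
    - [1, 0, 0, 0.4, 0]
    - [1, 0, 0, 0, 0]
    - [1, 0, 0, 0, 0]
    - [1, 0, 0, 0, 0]

```text
time: 5.1
ee_pos: [0.4351, -0.0842, 0.0769]
eef_rot: [0.729, 0.684, 0.006, -0.001]
ft_force: [-0.5, 0.5, 0.0]
width: 0.0004
```

```bash
python3 - <<'E'
from h import *
x,y,a=.564,-.0245,-.0787
tof=lambda p:np.round((np.array([[np.cos(a),np.sin(a)],[-np.sin(a),np.cos(a)]])@(np.array(p[:2])-[x,y]))*1e3,1)
s=read_state();print(s["time"],s["ee_pos"].round(4),tof(s["ee_pos"]),R.from_quat(s["eef_rot"]).as_matrix().round(3).tolist(),s["ft_force"].round(1))
w=camera("wrist");t=camera("top");d=camera("side")
c=np.vstack([w[120:400,120:520],np.hstack([cv2.resize(t[150:260,320:440],(200,184)),cv2.resize(d[220:340,230:400],(200,141))[:, :] if 0 else cv2.resize(d[220:320,260:370],(200,184))])])
cv2.imwrite("pics/c2.png",cv2.resize(c,None,fx=1.28,fy=1.28))
E
```

```text
5.1 [ 0.4351 -0.0842  0.0769] [-123.8  -69.7] [[0.064, 0.998, 0.008], [0.998, -0.064, 0.01], [0.01, 0.008, -1.0]] [-0.5  0.5  0. ]
```

View pics/c2.png

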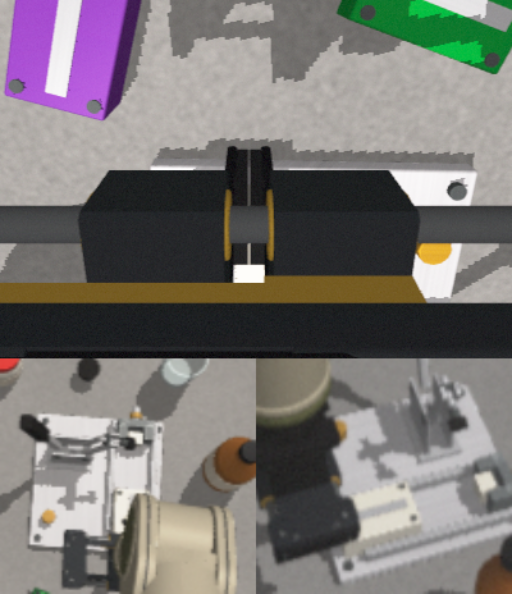

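```bash
python3 - <<'E'
from h import *
x,y,a=.564,-.0245,-.0787
tof=lambda p:np.round((np.array([[np.cos(a),np.sin(a)],[-np.sin(a),np.cos(a)]])@(np.array(p[:2])-[x,y]))*1e3,1)
for p in ((237,248),(491,252),(477,269)):
    w=ray("wrist",p,.012);print(w.round(4),tof(w))
i,_=ext("wrist");print(i["fx"],i["cx"],i["cy"])
s=read_state();M=R.from_quat(s["eef_rot"]).as_matrix()
print("tip",proj("wrist",s["ee_pos"]+M@[0,0,.014]),s["ee_pos"],s["joint_vel"].round(3))
E
```

```text
[ 0.4558 -0.1424  0.012 ] [ -98.6 -126. ]
[0.4723 0.0448 0.012 ] [-96.8  61.8]
[0.486  0.0356 0.012 ] [-82.5  53.8]
321.1495128586287 314.1095358705107 198.44989806370822
tip [315.36229241 250.59536418] [ 0.4356641  -0.08451221  0.07738115] [ 0.005 -0.001  0.004  0.004 -0.002 -0.004  0.004]
```

Request:
carry_out:
  rows:
    - [1, -0.15, 0, 0.5, 0.2]
    - [1, -0.15, 0, 0.5, 0]
    - [1, 0, 0, 0.35, 0]
    - [1, 0, 0, 0, 0]
    - [1, 0, 0, 0, 0]

```text
time: 5.67
ee_pos: [0.4393, -0.0931, 0.0399]
eef_rot: [0.736, 0.677, 0.011, 0.002]
ft_force: [0.3, 0.4, -0.9]
width: 0.0007
```

Request:
carry_out:
  rows:
    - [1, 0, 0.2, 0.03, 0]
    - [1, 0, 0.15, 0.03, 0]
    - [1, 0, 0.12, 0, 0]
    - [1, 0, 0.12, 0, 0]
    - [1, 0, 0.12, 0, 0]
    - [1, 0, 0.12, 0, 0]
    - [1, 0, 0.12, 0, 0]
    - [1, 0, 0.12, 0, 0]

```text
time: 6.33
ee_pos: [0.476, -0.0952, 0.0417]
eef_rot: [0.735, 0.678, 0.013, 0.003]
ft_force: [-0.8, -0.9, -0.4]
width: 0.0004
```

Request:
carry_out:
  rows:
    - [1, 0, 0.1, 0.05, 0]
    - [1, 0, 0.1, 0.05, 0]
    - [1, 0, 0.1, 0.05, 0]
    - [1, 0, 0.1, 0.03, 0]
    - [1, 0, 0.1, 0.03, 0]
    - [1, 0, 0.1, 0.03, 0]

```text
time: 6.83
ee_pos: [0.4954, -0.0968, 0.034]
eef_rot: [0.735, 0.678, 0.012, 0.002]
ft_force: [-2.1, 0.7, 1.3]
width: 0.0005
```

```bash
python3 - <<'E'
from h import *
x,y,a=.564,-.0235,-.0787
tof=lambda p:np.round((np.array([[np.cos(a),np.sin(a)],[-np.sin(a),np.cos(a)]])@(np.array(p[:2])-[x,y]))*1e3,1)
s=read_state();print(s["time"],s["ee_pos"].round(4),tof(s["ee_pos"]),s["ft_force"].round(1),s["joint_vel"].round(2))
t=camera("top");d=camera("side")
cv2.imwrite("pics/c3.png",np.hstack([cv2.resize(t[150:260,330:440],(400,400)),cv2.resize(d[230:330,270:370],(400,400))]))
E
```

```text
6.8333 [ 0.4954 -0.0968  0.034 ] [-62.7 -78.4] [-2.1  0.7  1.3] [ 0.04  0.11 -0.03 -0.09 -0.06  0.01  0.04]
```

View pics/c3.png

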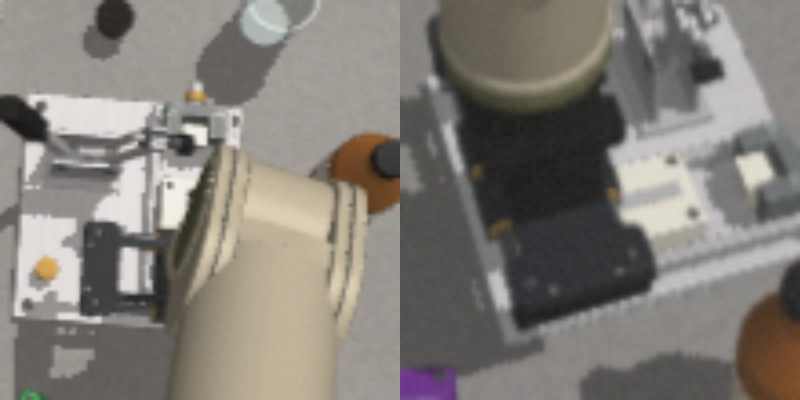

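Side view: the cell is being pushed squarely, its front is about 25 mm short of the seal, and the gripper is clear of the bottle.

Request:
carry_out:
  rows:
    - [1, 0, 0.1, 0, 0]
    - [1, 0, 0.1, 0, 0]
    - [1, 0, 0.1, 0, 0]
    - [1, 0, 0.1, 0, 0]
    - [1, 0, 0.08, 0, 0]
    - [1, 0, 0.06, 0, 0]

```text
time: 7.43
ee_pos: [0.5133, -0.0982, 0.0343]
eef_rot: [0.735, 0.678, 0.012, 0.002]
ft_force: [-1.1, -0.3, -1.0]
width: 0.0004
```

Request:
carry_out:
  rows:
    - [1, 0, 0.05, 0, 0]
    - [1, 0, 0.05, 0, 0]
    - [1, 0, 0.05, 0, 0]
    - [1, 0, 0.05, 0, 0]

```text
time: 7.77
ee_pos: [0.52, -0.0987, 0.0343]
eef_rot: [0.735, 0.678, 0.012, 0.002]
ft_force: [-0.9, 1.1, -0.2]
width: 0.0003
```

Request:
carry_out:
  rows:
    - [1, 0, 0.05, 0, 0]
    - [1, 0, 0.05, 0, 0]
    - [1, 0, 0.05, 0, 0]

```text
time: 8.02
ee_pos: [0.5249, -0.0991, 0.0344]
eef_rot: [0.735, 0.678, 0.012, 0.002]
ft_force: [-1.1, 0.1, -0.8]
width: 0.0004
```

Request:
carry_out:
  rows:
    - [1, 0, 0.04, 0, 0]
    - [1, 0, 0.04, 0, 0]

```text
time: 8.18
ee_pos: [0.5253, -0.0991, 0.034]
eef_rot: [0.735, 0.678, 0.011, 0.0]
ft_force: [-8.4, 0.6, 5.0]
width: 0.0005
```

Request:
carry_out:
  rows:
    - [1, 0, 0.04, 0, 0]
    - [1, 0, 0.04, 0, 0]

```text
time: 8.35
ee_pos: [0.5253, -0.0991, 0.0337]
eef_rot: [0.735, 0.678, 0.009, -0.002]
ft_force: [-7.1, 1.1, 4.5]
width: 0.0006
```

Request:
carry_out:
  rows:
    - [1, 0, 0.04, 0, 0]
    - [1, 0, 0.04, 0, 0]

```text
time: 8.52
ee_pos: [0.5254, -0.0992, 0.0334]
eef_rot: [0.736, 0.677, 0.008, -0.005]
ft_force: [-7.5, 1.4, 5.2]
width: 0.0003
```

Request:
carry_out:
  rows:
    - [1, 0, 0.06, -0.01, 0]
    - [1, 0, 0.06, -0.01, 0]
    - [1, 0, 0.06, -0.01, 0]

```text
time: 8.77
ee_pos: [0.526, -0.0992, 0.0335]
eef_rot: [0.736, 0.677, 0.005, -0.009]
ft_force: [-10.1, 1.2, 7.6]
width: 0.0004
```

Request:
carry_out:
  rows:
    - [1, 0, 0.07, -0.01, 0]
    - [1, 0, 0.07, -0.01, 0]
    - [1, 0, 0.07, -0.01, 0]

```text
time: 9.02
ee_pos: [0.5273, -0.0992, 0.0336]
eef_rot: [0.736, 0.677, 0.002, -0.014]
ft_force: [-9.4, 1.2, 5.3]
width: 0.0007
```

Request:
carry_out:
  rows:
    - [1, 0, 0.07, -0.01, 0]
    - [1, 0, 0.07, -0.01, 0]
    - [1, 0, 0.07, -0.01, 0]
    - [1, 0, 0.07, -0.01, 0]

```text
time: 9.35
ee_pos: [0.529, -0.0993, 0.0336]
eef_rot: [0.736, 0.676, -0.003, -0.021]
ft_force: [-9.8, 1.7, 7.4]
width: 0.0004
```

Request:
carry_out:
  rows:
    - [1, 0, 0.07, -0.01, 0]
    - [1, 0, 0.07, -0.01, 0]
    - [1, 0, 0.07, -0.01, 0]
    - [1, 0, 0.07, -0.01, 0]

```text
time: 9.68
ee_pos: [0.5307, -0.0994, 0.0338]
eef_rot: [0.736, 0.676, -0.007, -0.028]
ft_force: [-10.1, 0.8, 6.6]
width: 0.0003
```

Request:
carry_out:
  rows:
    - [1, 0, 0.07, -0.01, 0]
    - [1, 0, 0.07, -0.01, 0]
    - [1, 0, 0.07, -0.01, 0]
    - [1, 0, 0.07, -0.01, 0]

```text
time: 10.02
ee_pos: [0.531, -0.0994, 0.0337]
eef_rot: [0.737, 0.675, -0.012, -0.036]
ft_force: [-12.2, 2.1, 8.2]
width: 0.0
```

Request:
carry_out:
  rows:
    - [1, 0, 0.07, -0.01, 0]
    - [1, 0, 0.07, -0.01, 0]
    - [1, 0, 0.07, -0.01, 0]

```text
time: 10.27
ee_pos: [0.5309, -0.0994, 0.0337]
eef_rot: [0.737, 0.675, -0.016, -0.043]
ft_force: [-11.4, 1.5, 9.3]
width: 0.0002
```

Request:
carry_out:
  rows:
    - [1, 0, 0.09, -0.01, 0]
    - [1, 0, 0.09, -0.01, 0]
    - [1, 0, 0.09, -0.01, 0]

```text
time: 10.52
ee_pos: [0.5308, -0.0994, 0.0333]
eef_rot: [0.737, 0.674, -0.021, -0.051]
ft_force: [-14.7, 1.9, 15.4]
width: 0.0004
```

Request:
carry_out:
  rows:
    - [1, 0, -0.1, 0, 0]
    - [1, 0, -0.4, 0, 0]
    - [1, 0, -0.6, 0, 0]
    - [1, 0, -0.3, -0.5, 0]
    - [1, 0, -0.1, -0.8, 0]
    - [1, 0, -0.1, -0.9, 0]
    - [1, 0, -0.1, -0.9, 0]
    - [1, 0, -0.1, -0.9, 0]
    - [1, 0, -0.1, -0.9, 0]
    - [1, 0, -0.1, -0.8, 0]
    - [1, 0, -0.1, -0.5, 0]
    - [1, 0, 0, 0, 0]

```text
time: 11.52
ee_pos: [0.4861, -0.1035, 0.2343]
eef_rot: [0.737, 0.674, -0.019, -0.048]
ft_force: [-0.4, 0.2, 0.8]
width: 0.0006
```

```bash
python3 - <<'E'
from h import *
x,y,a=.564,-.0235,-.0787
tof=lambda p:np.round((np.array([[np.cos(a),np.sin(a)],[-np.sin(a),np.cos(a)]])@(np.array(p[:2])-[x,y]))*1e3,1)
s=read_state();print(s["time"],s["ee_pos"].round(4),tof(s["ee_pos"]),s["ft_force"].round(1),s["joint_positions"].round(2))
print(R.from_quat(s["eef_rot"]).as_matrix().round(3).tolist())
t=camera("top");d=camera("side");w=camera("wrist")
cv2.imwrite("pics/c4.png",np.hstack([cv2.resize(t[150:250,330:430],(400,400)),cv2.resize(d[170:320,270:420],(400,400))]))
for c in ("top","side","wrist"):
  for q in ("handle_pivot","handle_grip","cell_mid","pad"):
    print(c,q,[(np.round(d["xy"],1).tolist(),round(d["conf"],2)) for d in pinpoint(q,c)[:4]])
E
```

```text
11.5167 [ 0.4861 -0.1035  0.2343] [-71.4 -85.9] [-0.4  0.2  0.8] [-0.44  0.13  0.63  1.74 -0.1   1.39  1.7 ]
[[0.092, 0.991, -0.094], [0.995, -0.088, 0.045], [0.037, -0.097, -0.995]]
top handle_pivot [([346.4, 192.6], 0.84), ([335.5, 181.9], 0.31)]
top handle_grip [([337.1, 182.7], 0.6)]
top cell_mid [([343.1, 265.9], 0.76), ([403.1, 268.1], 0.65)]
top pad [([385.5, 191.5], 0.41)]
side handle_pivot [([332.3, 231.2], 0.96)]
side handle_grip [([328.3, 192.0], 0.75)]
side cell_mid [([245.1, 275.0], 0.73), ([341.1, 278.7], 0.68), ([263.7, 337.7], 0.59), ([365.6, 338.4], 0.34)]
side pad [([347.1, 249.3], 0.52)]
wrist handle_pivot []
wrist handle_grip [([509.4, 361.8], 0.93)]
wrist cell_mid [([239.7, 97.7], 0.91), ([402.5, 81.6], 0.83)]
wrist pad []
```

View pics/c4.png

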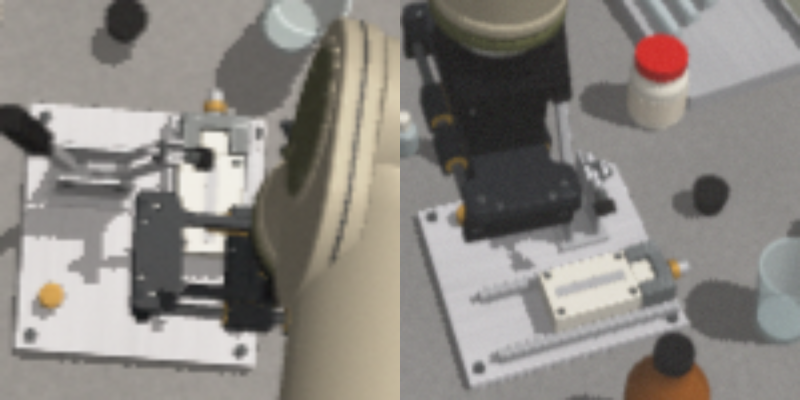

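```bash
python3 - <<'E'
from h import *
d=np.mean([camera("side").astype(float) for _ in range(3)],0).astype(np.uint8)
cv2.imwrite("pics/c5.png",cv2.resize(d[248:305,310:385],None,fx=10,fy=10,interpolation=cv2.INTER_CUBIC))
E
```

```text
(no output)
```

View pics/c5.png

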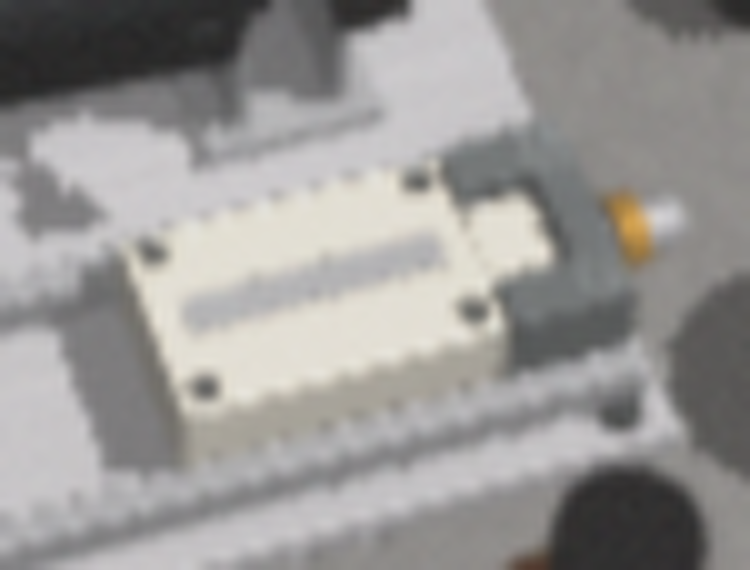

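Close crop: the cell's front face sits flush against the grey block on both sides of the seal, so it is home. Next is the handle.

Request:
carry_out:
  rows:
    - [1, 0, 0, -0.8, 0]
    - [1, 0, 0, -0.8, 0]
    - [1, 0, 0, -0.8, 0]
    - [1, 0.6, 0.55, 0, 0]
    - [1, 0.6, 0.55, 0, 0]
    - [1, 0.6, 0.55, 0, 0]
    - [1, 0.6, 0.55, 0, 0]
    - [1, 0.6, 0.55, 0, 0]
    - [1, 0.6, 0.55, 0, 0]
    - [1, 0, 0, 0, 0]
    - [1, 0, 0, 0, 0]

```text
time: 13.33
ee_pos: [0.6047, -0.0038, 0.2996]
eef_rot: [0.738, 0.673, -0.02, -0.05]
ft_force: [0.1, -0.8, 0.5]
width: 0.0007
```

```bash
cat >> h.py <<'E'
x0,y0,a0=.564,-.0235,-.0787
F=np.array([[np.cos(a0),-np.sin(a0),0],[np.sin(a0),np.cos(a0),0],[0,0,1]])
tof=lambda p:F.T@(np.array(p)-[x0,y0,0])*1e3
def st():
    s=read_state();M=R.from_quat(s["eef_rot"]).as_matrix()
    print(round(s["time"],2),"tcp_fix",tof(s["ee_pos"]).round(1),"tip",tof(s["ee_pos"]+M@[0,0,.014]).round(1),"f_fix",(F.T@s["ft_force"]).round(1))
    print("fix->tool",(M.T@F).round(3).tolist())
E
python3 - <<'E'
from h import *
st()
t=camera("top");d=camera("side")
cv2.imwrite("pics/c6.png",np.hstack([cv2.resize(t[140:240,310:410],(400,400)),cv2.resize(d[150:270,270:390],(400,400))]))
o={c:[d["xy"] for d in pinpoint("handle_grip",c)[:1]] for c in ("top","side")};print(o)
if o["top"] and o["side"]: print("grip",tof(tri([(c,o[c][0]) for c in o])))
print("grip old",tof(tri([("top",(336,182)),("side",(327.7,192.7))])),"piv",tof(tri([("top",(346.6,193.6)),("side",(333.7,231))])))
print("pad",tof(tri([("top",(384.5,191.9)),("side",(346.4,250.2))])))
E
```

```text
13.33 tcp_fix [ 39.   22.8 299.6] tip [ 37.6  23.4 285.7] f_fix [ 0.2 -0.8  0.5]
fix->tool [[0.015, 0.999, 0.038], [0.995, -0.011, -0.102], [-0.101, 0.039, -0.994]]
{'top': [[335.8, 182.1]], 'side': [[328.2, 193.4]]}
grip [ 42.19823954  68.88945587 166.05788883]
grip old [ 41.19959885  68.49920966 169.36241626] piv [38.57238778 29.94101219 69.32854837]
pad [ 33.37587866 -75.99100269 132.99070442]
```

View pics/c6.png

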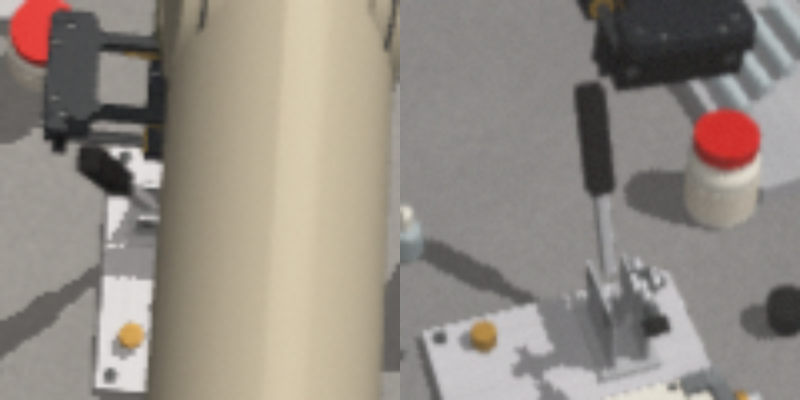

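Side view: the open handle's grip runs from (595,90) to (600,190), leaning to +y. The gripper is above it on the channel side, and nothing is in the way of lowering it.

Request:
carry_out:
  rows:
    - [1, -0.03, 0.08, 0.6, 0]
    - [1, -0.03, 0.08, 0.7, 0]
    - [1, -0.03, 0.08, 0.7, 0]
    - [1, -0.03, 0.08, 0.7, 0]
    - [1, -0.03, 0.08, 0.6, 0]
    - [1, -0.03, 0.08, 0.4, 0]
    - [1, 0, 0, 0, 0]

```text
time: 14.12
ee_pos: [0.6057, -0.0125, 0.1889]
eef_rot: [0.741, 0.669, -0.016, -0.048]
ft_force: [0.3, -0.3, 0.5]
width: 0.0005
```

Request:
carry_out:
  rows:
    - [1, 0.15, 0, 0, 0]
    - [1, 0.15, 0, 0, 0]
    - [1, 0.15, 0, 0, 0]
    - [1, 0.12, 0, 0, 0]
    - [1, 0.1, 0, 0, 0]

```text
time: 14.53
ee_pos: [0.6091, 0.0078, 0.1943]
eef_rot: [0.742, 0.669, -0.014, -0.047]
ft_force: [-0.3, 0.5, 0.1]
width: 0.0005
```

```bash
python3 -c "
from h import *
st()"
```

```text
14.53 tcp_fix [ 42.5  34.8 194.3] tip [ 41.3  35.4 180.3] f_fix [-0.4  0.5  0.1]
fix->tool [[0.027, 0.999, 0.042], [0.996, -0.023, -0.088], [-0.087, 0.045, -0.995]]
```

Request:
carry_out:
  rows:
    - [1, 0.12, 0, 0.03, 0]
    - [1, 0.12, 0, 0.03, 0]
    - [1, 0.12, 0, 0.03, 0]
    - [1, 0.12, 0, 0.03, 0]

```text
time: 14.87
ee_pos: [0.6113, 0.0246, 0.1927]
eef_rot: [0.742, 0.669, -0.013, -0.046]
ft_force: [0.5, -0.7, 0.2]
width: 0.0006
```

Request:
carry_out:
  rows:
    - [1, 0.12, 0, 0.03, 0]
    - [1, 0.12, 0, 0.03, 0]
    - [1, 0.12, 0, 0.05, 0]
    - [1, 0.12, 0, 0.05, 0]

```text
time: 15.2
ee_pos: [0.6125, 0.0398, 0.1881]
eef_rot: [0.742, 0.669, -0.013, -0.046]
ft_force: [0.5, -1.3, 0.2]
width: 0.0006
```

```bash
python3 - <<'E'
from h import *
st();camera("side")
print(pinpoint("handle_grip","side"))
E
```

```text
15.2 tcp_fix [ 43.4  66.9 188.1] tip [ 42.2  67.5 174.1] f_fix [ 0.6 -1.3  0.2]
fix->tool [[0.026, 0.999, 0.042], [0.996, -0.023, -0.086], [-0.085, 0.044, -0.995]]
[{'xy': [325.9, 193.2], 'conf': 0.54}]
```

Request:
carry_out:
  rows:
    - [1, 0.13, -0.01, 0.07, 0]
    - [1, 0.13, -0.01, 0.07, 0]
    - [1, 0.13, -0.01, 0.08, 0]
    - [1, 0.13, -0.01, 0.08, 0]

```text
time: 15.63
ee_pos: [0.6126, 0.0565, 0.1796]
eef_rot: [0.742, 0.669, -0.013, -0.045]
ft_force: [0.1, -1.1, -0.1]
width: 0.0006
```

Request:
carry_out:
  rows:
    - [1, 0.14, 0, 0.12, 0]
    - [1, 0.14, 0, 0.12, 0]
    - [1, 0.14, 0, 0.13, 0]

```text
time: 15.88
ee_pos: [0.6133, 0.0713, 0.1684]
eef_rot: [0.742, 0.669, -0.012, -0.045]
ft_force: [1.1, -0.8, 2.0]
width: 0.0006
```

```bash
python3 - <<'E'
from h import *
st();d=camera("side")
print(pinpoint("handle_grip","side"))
cv2.imwrite("pics/c7.png",cv2.resize(d[150:270,270:390],(480,480)))
E
```

```text
15.88 tcp_fix [ 41.6  98.3 168.4] tip [ 40.5  99.  154.4] f_fix [ 1.1 -0.7  2. ]
fix->tool [[0.027, 0.999, 0.043], [0.996, -0.023, -0.084], [-0.083, 0.045, -0.996]]
[{'xy': [323.6, 186.0], 'conf': 0.47}]
```

View pics/c7.png

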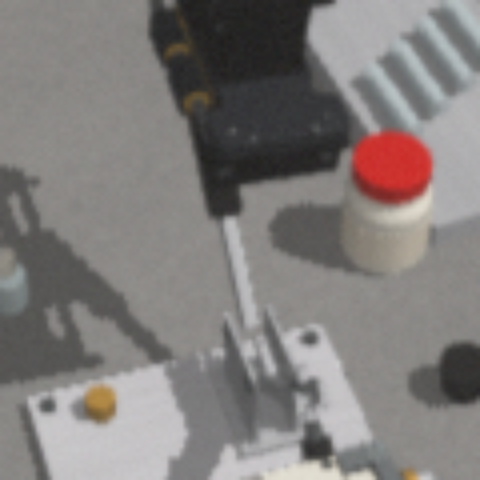

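The handle follows the fingers, and the pad is coming down over the cell at (315,440).

Request:
carry_out:
  rows:
    - [1, 0.13, 0, 0.15, 0]
    - [1, 0.12, 0, 0.16, 0]
    - [1, 0.11, 0, 0.16, 0]
    - [1, 0.1, 0, 0.16, 0]

```text
time: 16.32
ee_pos: [0.6129, 0.0873, 0.1487]
eef_rot: [0.742, 0.669, -0.012, -0.046]
ft_force: [-0.3, -0.1, -1.4]
width: 0.0005
```

Request:
carry_out:
  rows:
    - [1, 0.08, 0, 0.15, 0]
    - [1, 0.07, 0, 0.15, 0]

```text
time: 16.48
ee_pos: [0.6125, 0.0933, 0.1386]
eef_rot: [0.742, 0.669, -0.013, -0.046]
ft_force: [0.8, -0.1, 1.1]
width: 0.0006
```

```bash
python3 -c "
from h import *
st()"
```

```text
16.48 tcp_fix [ 39.2 120.2 138.6] tip [ 38.  120.9 124.7] f_fix [ 0.8 -0.   1.1]
fix->tool [[0.026, 0.999, 0.043], [0.996, -0.022, -0.085], [-0.084, 0.045, -0.995]]
```

Request:
carry_out:
  rows:
    - [1, 0.05, 0.02, 0.1, 0]
    - [1, 0.05, 0.02, 0.1, 0]
    - [1, 0.05, 0.02, 0.1, 0]

```text
time: 16.73
ee_pos: [0.6132, 0.0985, 0.1284]
eef_rot: [0.742, 0.669, -0.013, -0.047]
ft_force: [-5.0, -2.0, 8.1]
width: 0.0003
```

Request:
carry_out:
  rows:
    - [1, 0.04, 0.02, 0.08, 0]
    - [1, 0.04, 0.02, 0.08, 0]

```text
time: 16.9
ee_pos: [0.6135, 0.1004, 0.1243]
eef_rot: [0.742, 0.669, -0.014, -0.047]
ft_force: [-6.8, -2.3, 10.6]
width: 0.0006
```

Request:
carry_out:
  rows:
    - [1, 0.03, 0.01, 0.08, 0]
    - [1, 0.03, 0.01, 0.08, 0]

```text
time: 17.07
ee_pos: [0.6136, 0.1018, 0.1212]
eef_rot: [0.742, 0.669, -0.015, -0.048]
ft_force: [-5.5, -2.5, 13.2]
width: 0.0001
```

Request:
carry_out:
  rows:
    - [1, 0.02, 0, 0.09, 0]
    - [1, 0.02, 0, 0.09, 0]

```text
time: 17.23
ee_pos: [0.6136, 0.1029, 0.1183]
eef_rot: [0.742, 0.668, -0.014, -0.048]
ft_force: [-4.6, -1.0, 12.5]
width: 0.0004
```

Request:
carry_out:
  rows:
    - [1, 0.02, 0, 0.09, 0]
    - [1, 0.02, 0, 0.09, 0]

```text
time: 17.4
ee_pos: [0.6137, 0.104, 0.1154]
eef_rot: [0.742, 0.668, -0.013, -0.048]
ft_force: [-5.1, -0.3, 12.5]
width: 0.0005
```

Request:
carry_out:
  rows:
    - [1, 0.02, 0, 0.09, 0]
    - [1, 0.01, 0, 0.09, 0]
    - [1, 0.01, 0, 0.09, 0]

```text
time: 17.65
ee_pos: [0.6137, 0.1056, 0.1106]
eef_rot: [0.743, 0.668, -0.012, -0.048]
ft_force: [-3.4, -1.1, 7.7]
width: 0.0004
```

Request:
carry_out:
  rows:
    - [1, 0.01, 0, 0.08, 0]
    - [1, 0.01, 0, 0.08, 0]

```text
time: 17.82
ee_pos: [0.6137, 0.1066, 0.1072]
eef_rot: [0.743, 0.668, -0.011, -0.048]
ft_force: [-2.2, -0.3, 4.9]
width: 0.0002
```

Request:
carry_out:
  rows:
    - [1, 0.01, 0, 0.08, 0]
    - [1, 0.01, 0, 0.08, 0]

```text
time: 17.98
ee_pos: [0.6137, 0.1077, 0.1026]
eef_rot: [0.743, 0.668, -0.011, -0.048]
ft_force: [-0.2, -0.0, 0.4]
width: 0.0002
```

Request:
carry_out:
  rows:
    - [1, 0, 0, 0.06, 0]
    - [1, 0, 0, 0.06, 0]
    - [1, 0, 0, 0.05, 0]

```text
time: 18.23
ee_pos: [0.6131, 0.1081, 0.0961]
eef_rot: [0.743, 0.668, -0.011, -0.048]
ft_force: [0.7, 0.3, 5.0]
width: 0.0005
```

Request:
carry_out:
  rows:
    - [1, 0, 0, 0.05, 0]
    - [1, 0, 0, 0.05, 0]

```text
time: 18.4
ee_pos: [0.6133, 0.1081, 0.0957]
eef_rot: [0.743, 0.668, -0.01, -0.049]
ft_force: [-8.2, -1.8, 19.2]
width: 0.0009
```

Request:
carry_out:
  rows:
    - [1, 0, 0, 0.06, 0]
    - [1, 0, 0, 0.06, 0]

```text
time: 18.57
ee_pos: [0.6133, 0.108, 0.0958]
eef_rot: [0.743, 0.667, -0.01, -0.049]
ft_force: [-7.5, -0.6, 17.5]
width: 0.0005
```

On its hard stop: the arm stalls with 17–19 N and z stays put. Retract and check.

Request:
carry_out:
  rows:
    - [1, 0, 0, -0.1, 0]
    - [1, 0, 0, -0.4, 0]
    - [1, 0, 0, -0.8, 0]
    - [1, 0, 0, -0.9, 0]
    - [1, 0, 0, -0.9, 0]
    - [1, 0, 0, -0.9, 0]
    - [1, 0, 0, -0.9, 0]
    - [1, 0.9, 0, 0, 0]
    - [1, 0.9, 0, 0, 0]
    - [1, 0.9, 0, 0, 0]
    - [1, 0.9, 0, 0, 0]
    - [1, 0.9, 0, 0, 0]
    - [1, 0.9, 0, 0, 0]
    - [1, 0, 0, 0, 0]
    - [1, 0, 0, 0, 0]

```text
time: 19.82
ee_pos: [0.6458, 0.2619, 0.2668]
eef_rot: [0.746, 0.665, -0.008, -0.046]
ft_force: [1.0, -0.8, 0.3]
width: 0.0006
```

```bash
python3 - <<'E'
from h import *
st();d=camera("side");t=camera("top")
cv2.imwrite("pics/c8.png",np.hstack([cv2.resize(t[150:250,310:430],(400,400)),cv2.resize(d[200:320,270:390],(400,400))]))
E
```

```text
19.82 tcp_fix [ 59.1 291.  266.8] tip [ 58.  291.7 252.8] f_fix [ 1.1 -0.7  0.3]
fix->tool [[0.038, 0.998, 0.05], [0.996, -0.034, -0.08], [-0.078, 0.053, -0.996]]
```

View pics/c8.png

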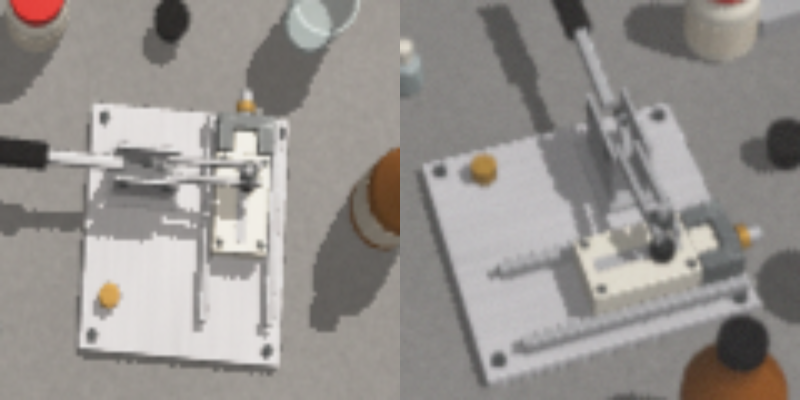

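The handle lies level over +y, the pad rests on the cell at (660,248), and the cell is flush with the block. The bystanders have not moved.

```bash
python3 -c "
from bench import *
print(close_job())"
```

```text
the job is handed in; nothing more can be done
None
```

The flow cell is home against the port block and the clamp is closed on it. I handed the job in at about 20 s of the 70 s limit, and no verdict is reported.

- **Cell:** I pushed it along the channel with closed fingers. It met the seal and moved another 5.7 mm at about 10 N, then stopped dead at about 15 N along the channel. There was also up to 15 N vertical on the fingers at that point, about 21 N combined. A close crop showed its front face flush with the block on both sides of the seal.
- **Clamp:** I swung the handle over along its arc. The force peaked at about 13 N, fell to about 0 past the dead point, and the handle then sat solid on its stop at 17–19 N vertical (21 N combined at most).
- **Last check:** the final pictures show the handle level, the pad on the cell and the cell still flush. The bystanders in view had not moved, and the arm was clear of everything. The wrench was not in those crops.
- **Disagreements:**
  - The first wrist-camera estimate of the fixture was about 10 mm off the top camera. A later, steadier one agreed to about 3 mm.
  - The tool tilted about 6° under load and I could not correct it. It did no visible harm.
- **Force readings:** these were sampled at the end of each move, so I cannot rule out brief higher peaks in between.

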